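# Clear the jar sealer and hold its outlet open

### The arm

A 6-joint arm with a two-finger parallel gripper is mounted at the origin on a cart in front of the work surface, level with it; the furniture and walls round the work are solid. World frame = base frame: x ahead of the robot, y to its left, z up, the work surface at z = 0. Lengths are in m, angles in rad, forces in N, time in s.
With the tool pointing down it reaches from about 0.25 to 0.775 m from the base axis. Payload 4 kg.
Tool frame: the origin (TCP) lies on the mounting face of the last link; the fingertips stand 173 mm ahead of it and the grasp point (between the pads) lies 155 mm ahead of it; z points along the fingers, y is the line along which they close (so a half turn about z gives the same grasp; the last joint's range is limited). The gripper opens to 85 mm and grips with 20 to 120 N. Pads are 22 mm wide; open, the fingers measure 114 mm over their backs; the gripper's body (76 mm by 85 mm) begins 54 mm behind the grasp point. The pads swing forward as they close: fully open they stand 13 mm farther back than shut.
Start: joints at [1.168, 0.087, 1.371, -0, 1.684, -0.103], TCP at [0.162, 0.525, 0.405] pointing down, gripper open.
Joint ranges: [-3.1, 3.1], [-0.76, 2.03], [0.27, 2.55], [-1.08, 4.22], [0.17, 2.65], [-2.57, 2.57]. Speed limits (rad/s): [2.79, 2.79, 3.14, 3.14, 3.14, 3.14].

### API

Orientations are given as a rotation vector (axis times angle).
In Python, from cell import robot gives the robot as it stands.
- The arm moves only by the tool jog_arm, never from a script. Its argument "commands" is a list that holds one entry, the list of rows, each a list of 6 numbers: the shift along the tool's x, y, z scaled (see below), then the turn, a rotation vector about the tool's x, y, z scaled (see below). In form: [[[x, y, z, ax, ay, az], ...]]. A call has 1 to 8 rows; each row is the pose to reach, as a shift and turn from the pose commanded when the call began, along the tool's axes at that moment; what a row does not reach only later rows make up. The controller multiplies each number of a shift by 1 m and each number of a turn by 45 degrees. A row lasts 1/8 s, in which the tool goes at most 62.5 mm and 10.7 degrees, less where a joint would pass 70% of its speed; a pose out of reach is approached as far as the arm can. A call with a number of a shift or a turn outside -1 to 1 is refused whole. A call with a gripper value outside its range is refused whole. "claw" is the closure, from 0 (fully open) to 1 (shut), set as the call begins (left out, the last holds). The fingers move at their own pace and stop on an object; "force" is the grip in N (left out, the last holds). Time passes only in rows, so rows that repeat a pose let the fingers close. It gives the time, the measured TCP pose, the force, the opening and the grip force at its end, in the units of the state.
- robot.state(): the state, without advancing time (a new reading comes with each control period).
- robot.snapshot(name): name is "side" or "top" or "wrist"; returns a dict with "color" (420x560x3 uint8, red, green, blue), "range_z" (420x560 float32, m along the optical axis (not along the pixel's ray), 0 where there is no reading), "mtx" (3x3 intrinsics, pixels), "k1" (the pictures are not rectified: a ray, as slopes to the right and down, at radius r is drawn at 1 + k1 r^2 times it, then the intrinsics apply), "rvec" (rotation vector, rad) and "tvec" (3), from world to camera coordinates, as OpenCV has them. Camera axes: x right, y down, z forward; pixel columns grow to the right and rows downward; lengths in m; the calibration is good to about 2 mm. A picture is of the moment at which its call begins.
- robot.job_done(): hands the job in; it is judged then, once.
Trained networks look in the newest picture that a camera, given by its name, has taken for a name from the list of things; names that differ only in an ending like _2 or _b are one class to them, and where a whole thing is asked for, a point or a joint stands for the part that bears it (a point fixed in the world has none). Each returns a list of dicts, best first, with "score" (0 to 1); they miss things now and then, are a little off and sometimes report something else, mostly with a low value. They report only what shows in the picture. A call takes as long as a camera call. They do not tell look-alikes from the thing itself.
- robot.search_frame(camera, target): "box" ([left, top, right, bottom] in pixels, round what is visible of it).
- robot.masks_of(camera, target): "mask" (420x560 bool, what is visible of it) and "box" ([left, top, right, bottom] in pixels, round what is visible of it).
The state is a dict: "clock": time; "joint_pos": joint angles; "joint_velocities": joint speeds; "joint_torque": joint torques, N m; "tcp_pos": TCP position; "tcp_rot": TCP orientation; "ft_force": force on the tool from outside, world axes, zero at the start; "moment": the same for the moment, N m; "opening": opening from 0.0 (shut) to 1.0 (fully open); "gripper_force": force on a finger pad.
Only numpy, scipy, OpenCV 4.12 (cv2) and the standard library are available. Lean on these libraries where they do the work, as an engineer would, in place of code of your own. Each camera call takes 0.05 s, during which the arm holds its last target. There are 200 camera calls.

### The job

The jar sealer has finished: take the two sealed jars off its outlet tray and stand both upright in the open tote. Only then turn the sealer's spring-return dial clockwise, past the first two clicks to the third and last one, and keep holding it there, because it springs back when let go: the job finishes with the gripper still holding the dial on the third click. Leave everything else on the worktop where it is, and do not let a jar fall over.

Things in the scene. Friction and masses are not known exactly. Their poses are not given: they have to be found in the camera images.
- sealer: Jar sealer fixed to the worktop, turned up to 10 degrees; footprint 130 (its x) x 300 mm (its y), origin under the middle, z up, front to -x. Left half: white housing, x -65 to 65, y 0 to 140 mm, flat top at 120 mm with the dial. Right half: the outlet tray. A metal shutter (its closed front edge at x -57) in the housing's wall above the tray slides back 56 mm as the dial turns to the third click.
- tray_mid (a point): Middle of the outlet tray's floor, 4 mm above the worktop, axes as the sealer's. The tray is flat metal, 130 (x) x 158 mm (y), with a rim on three sides 10 mm above the worktop; its fourth side (+y) is the housing's wall.
- dial_grip (a point): Middle of the dial's grip bar, on its upright axis, 145 mm above the worktop, at (0, 75) mm in the sealer's x, y. The black bar is 50 mm long, 12 mm wide, upright sides, from 131 to 158 mm above the worktop, on a 52 mm disc. It lies along this frame's x, which turns with it; at home (white line to the front) it is turned 30 degrees anticlockwise from the sealer's x, on click 3 30 degrees clockwise.
- dial (a joint): Dial angle in rad: 0 at home, growing clockwise seen from above; clicks at 0.35, 0.70 and 1.05 (20, 40, 60 degrees), the third with a wider mark, hard stop at 1.12. A spring drives it home from everywhere: 0.05 N m at home, 0.10 N m at the third click; passing a click adds up to about 0.04 N m. Counted as on the third click above 0.93.
- jar_a: Sealed spice jar standing on the outlet tray, clear body with a green label and black cap, 45 mm diameter, 105 mm high, 0.1 kg; origin at the centre of its underside, z up.
- jar_b: Sealed spice jar standing on the outlet tray, clear body with a brown label and yellow cap, 45 mm diameter, 100 mm high, 0.1 kg; origin at the centre of its underside, z up. The two jars stand about 80 mm apart, and which is nearer varies.
- tote: Open grey tote, loose, 150 (its x) x 190 (its y) x 50 mm high, walls 4 mm, floor 4 mm thick, 0.6 kg; origin at the centre of its underside, z up. Behind tote and sealer stand a toaster oven (250 mm high, its door handle reaching to about 0.58 m ahead of the robot) and, farther right, an air fryer; wall cabinets hang from 0.55 m above the worktop, from about 0.62 m ahead: keep carries low and near.
- tote_in (a point): Centre of the tote's inner floor, 4 mm above the worktop; axes as the tote's. Inside it measures 142 x 182 mm.
- salt_shaker: Bystander: salt shaker, 44 mm diameter, 90 mm high; origin at the centre of its underside.
- red_cup: Bystander: small upturned bowl, 95 mm wide, 48 mm high; origin at the centre of its underside.
- beaker: Bystander: black beaker, 69 mm wide, 60 mm high; origin at the centre of its underside.
- spoon: Bystander: white kitchen spoon lying flat near the front edge, 150 mm long; origin at its middle.
- measure_cup: Bystander: measuring cup with a flat handle, 115 mm long, 38 mm high; origin at the middle of its underside.
- tea_light: Bystander: tea light, 38 mm wide, 15 mm high; origin at the centre of its underside.
Not all that is in view belongs to the job. What is shaped like the jar_a but red is not meant.

How it is judged:
On the way, in this order (a step that is already met when the one before it is completed fails the run):
1. both jars stand upright in the tote, let go (x of jar_a in the frame of tote_in between -0.07 and 0.07 m and y of jar_a in the frame of tote_in between -0.09 and 0.09 m and z of jar_a in the frame of tote_in between -0.012 and 0.012 m and angle between each of jar_a, jar_b's own z axis and vertical below 0.25 rad and contact force between each of jar_a, jar_b and the fingers below 0.1 N and linear speed of each of jar_a, jar_b below 0.05 m/s and x of jar_b in the frame of tote_in between -0.07 and 0.07 m and y of jar_b in the frame of tote_in between -0.09 and 0.09 m and z of jar_b in the frame of tote_in between -0.012 and 0.012 m and angle between tote's own z axis and vertical below 0.1 rad), for 0.2 s.
2. the dial is held by the gripper on its third click (value of joint dial above 0.93 rad and contact force between dial and the fingers above 0.5 N), for 1 s.
At the end, for the whole second after the job is handed in: Both jars stand in the tote on its floor (within 12 mm in height), tilted less than 0.25 rad, at rest and not touched by the fingers; the dial is held on its third click (joint above 0.93 rad; stop at 1.12) with the fingers in contact with it (all of step 1 and all of step 2); the arm keeps its last pose, push and grip.
It fails at once if the dial is turned before both jars stand in the tote (value of joint dial above 0.2 rad and not (x of jar_a in the frame of tote_in between -0.07 and 0.07 m and y of jar_a in the frame of tote_in between -0.09 and 0.09 m and z of jar_a in the frame of tote_in between -0.012 and 0.012 m and x of jar_b in the frame of tote_in between -0.07 and 0.07 m and y of jar_b in the frame of tote_in between -0.09 and 0.09 m and z of jar_b in the frame of tote_in between -0.012 and 0.012 m)).
It fails at once if a jar falls over (angle between any of jar_a, jar_b's own z axis and vertical above 1 rad).
It fails at once if the tote is shoved away (over 50 mm) (distance of tote from where it was at the start of the episode above 0.05 m).
It fails at once if a bystander is moved more than 40 mm (distance of any of salt_shaker, red_cup, beaker, spoon, measure_cup, tea_light from where it was at the start of the episode above 0.04 m).
It also fails if it takes over 72 s, if anything falls off the work surface, if the arm or the gripper's body presses on something with over 40 N, if the wrist force passes 120 N, or if a joint passes its speed limit or range.

## Working session

There is one attempt and no reset: what is moved stays moved. The work goes in short steps, Python scripts to look and compute and a tool call to move; the robot and the scene stay as the last step left them, time stands still between calls to the robot, and variables do not carry over. Pictures are saved under pics/ and viewed, at most 10 in all, crops included, and the job is handed in when it is done.

Besides the shell and the picture viewer there is one more tool, called after ">>>" as name(argument=value, ...), one argument or row to a line, values as JSON. jog_arm: Moves the arm, as the interface text tells. Its arguments: {"type":"object","properties":{"commands":{"type":"array","items":{"type":"array","items":{"type":"array","items":{"type":"number"}}}},"claw":{"type":"number"},"force":{"type":"number"}},"required":["commands"]}

```bash
mkdir -p pics; cat > h.py <<'E'
import numpy as np, cv2
from cell import robot
def save(s,n): cv2.imwrite('pics/'+n,s['color'][:,:,::-1])
def cloud(s):
    K=np.array(s['mtx']);h,w=s['range_z'].shape
    u,v=np.meshgrid(np.arange(w),np.arange(h))
    xd=(u-K[0,2])/K[0,0];yd=(v-K[1,2])/K[1,1]
    x,y=xd.copy(),yd.copy()
    for _ in range(8):
        f=1+s['k1']*(x*x+y*y);x,y=xd/f,yd/f
    z=s['range_z'];P=np.stack([x*z,y*z,z],-1)
    R=cv2.Rodrigues(np.array(s['rvec'],float))[0]
    W=(P-np.array(s['tvec']).ravel())@R
    W[z==0]=np.nan
    return W
E
python3 - <<'E'
from h import *
for c in ['top','side']:
    s=robot.snapshot(c);save(s,c+'0.png');W=cloud(s);np.save(c+'W.npy',W)
    for t in ['jar_a','jar_b','tote','sealer','dial','salt_shaker','red_cup','beaker']:
        for m in robot.masks_of(c,t)[:3]:
            p=W[m['mask']];p=p[~np.isnan(p[:,0])]
            if len(p)==0: continue
            print(c,t,round(m['score'],2),np.round(m['box']).astype(int),np.round(np.median(p,0),3),np.round(np.percentile(p,[2,98],0),3).tolist())
print(robot.state())
E
```

```text
top jar_a 0.7 [366 253 400 270] [ 0.354 -0.409  0.017] [[0.327, -0.477, -0.002], [0.38, -0.371, 0.041]]
top jar_a 0.69 [383 225 407 249] [ 0.438 -0.476  0.044] [[0.399, -0.519, 0.012], [0.477, -0.439, 0.052]]
top jar_a 0.65 [337 214 355 233] [ 0.481 -0.297  0.102] [[0.463, -0.322, 0.018], [0.505, -0.278, 0.109]]
top jar_b 0.7 [366 253 400 270] [ 0.354 -0.409  0.017] [[0.327, -0.477, -0.002], [0.38, -0.371, 0.041]]
top jar_b 0.69 [383 225 407 249] [ 0.438 -0.476  0.044] [[0.399, -0.519, 0.012], [0.477, -0.439, 0.052]]
top jar_b 0.65 [337 214 355 233] [ 0.481 -0.297  0.102] [[0.463, -0.322, 0.018], [0.505, -0.278, 0.109]]
top tote 0.83 [184 204 244 254] [0.484 0.173 0.004] [[0.403, 0.072, -0.003], [0.558, 0.263, 0.053]]
top sealer 0.64 [270 206 351 245] [ 0.475 -0.149  0.117] [[0.417, -0.325, -0.001], [0.542, -0.042, 0.153]]
top dial 0.71 [269 204 354 246] [ 0.475 -0.15   0.116] [[0.417, -0.327, -0.001], [0.543, -0.042, 0.152]]
top dial 0.67 [281 216 297 225] [ 0.48  -0.1    0.133] [[0.46, -0.123, 0.125], [0.501, -0.077, 0.161]]
top salt_shaker 0.69 [280 215 297 226] [ 0.483 -0.1    0.
[... 1822 characters left out ...]
0.263, 0.013]]
{'clock': 0.9, 'joint_pos': array([ 1.16791140e+00,  8.71971934e-02,  1.37066662e+00,  2.47864710e-05,
        1.68360016e+00, -1.03087808e-01]), 'joint_velocities': array([ 0.00021785, -0.0012349 ,  0.00107637, -0.00078983, -0.00146679,
       -0.00244145]), 'joint_torque': array([-1.10502515e-03, -3.51725221e+01, -3.13459361e+01, -4.03832564e-04,
        3.62852206e-04, -9.92158164e-06]), 'tcp_pos': array([0.16242639, 0.52547552, 0.40475937]), 'tcp_rot': array([4.69153041e-01, 3.10635594e+00, 2.05372789e-04]), 'ft_force': array([-0.26102694, -0.05100341, -0.17342016]), 'moment': array([0.01836532, 0.0263945 , 0.02373528]), 'gripper_force': 0.0, 'opening': 0.9999607481240873}
```

```bash
python3 - <<'E'
from h import *
a=cv2.imread('pics/side0.png')[160:350,150:430];b=cv2.imread('pics/top0.png')[165:280,150:430]
cv2.imwrite('pics/crop1.png',np.vstack([cv2.resize(x,None,fx=1.9,fy=1.9,interpolation=cv2.INTER_CUBIC) for x in (a,b)]))
E
```

```text
(no output)
```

View pics/crop1.png

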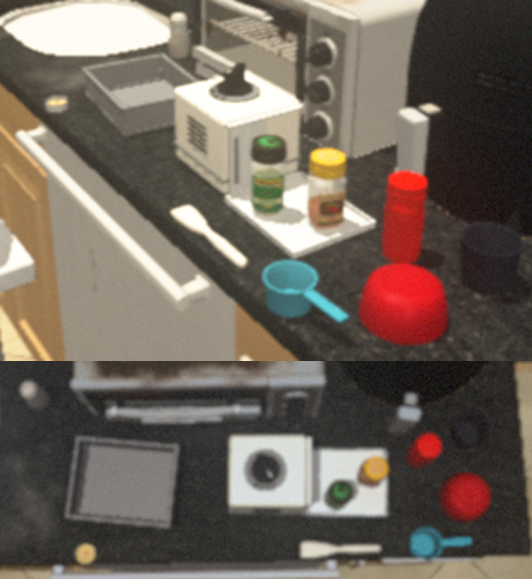

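```bash
cat >> h.py <<'E'
def rect(p):
    (c,s,a)=cv2.minAreaRect((p[:,:2]*1000).astype(np.float32)); return np.round(c,1),np.round(s,1),round(a,1)
def sel(W,lo,hi):
    p=W[~np.isnan(W[...,0])]; return p[np.all((p>lo)&(p<hi),1)]
def plan(x,y,z,phi):
    """shift/turn for grasp point (m) with closing axis angle phi (deg), tool down; uses measured pose"""
    from scipy.spatial.transform import Rotation as Ro
    s=robot.state();R=Ro.from_rotvec(s['tcp_rot']);p=s['tcp_pos']
    t=np.array([x,y,z+.155]);best=None
    for f in (phi,phi+180):
        f=np.radians(f);Y=np.array([np.cos(f),np.sin(f),0]);Z=np.array([0,0,-1.]);X=np.cross(Y,Z)
        q=(R.inv()*Ro.from_matrix(np.stack([X,Y,Z],1))).as_rotvec()
        if best is None or np.linalg.norm(q)<np.linalg.norm(best): best=q
    print('shift',np.round(R.inv().apply(t-p),4),'turn',np.round(best/(np.pi/4),4),'deg',np.round(np.degrees(best),1),'clock',round(s['clock'],2))
    return
E
python3 - <<'E'
from h import *
for c in ['top','side']:
    W=np.load(c+'W.npy')
    print(c,'house',rect(sel(W,[.38,-.19,.114],[.56,-.02,.126])))
    print('dial',rect(sel(W,[.43,-.15,.15],[.52,-.05,.17])))
    for n,lo,hi in (('a',[.39,-.28,.1],[.47,-.19,.12]),('b',[.46,-.36,.094],[.53,-.27,.115])):
        p=sel(W,lo,hi);print(n,len(p),np.round(p.mean(0),3),cv2.minEnclosingCircle((p[:,:2]*1000).astype(np.float32)))
    print('tote',rect(sel(W,[.36,.03,.03],[.6,.3,.056])))
E
```

```text
top house (array([ 481.7, -109.3]), array([144.7, 128.7]), 88.3)
dial (array([ 482.6, -101.8]), array([48.8, 11.8]), 28.5)
a 138 [ 0.444 -0.235  0.108] ((444.2591247558594, -235.8721160888672), 22.00618553161621)
b 130 [ 0.486 -0.302  0.104] ((486.2121887207031, -302.23590087890625), 21.798288345336914)
tote (array([505.7, 152.5]), array([221.1, 211.3]), 84.0)
side house (array([ 478.3, -111.1]), array([143.1, 126.4]), 88.3)
dial (array([ 478.4, -100.2]), array([47.1, 13.6]), 27.7)
a 159 [ 0.438 -0.238  0.106] ((440.9396057128906, -234.77725219726562), 23.81383514404297)
b 181 [ 0.481 -0.304  0.101] ((483.53497314453125, -299.8795166015625), 23.67892837524414)
tote (array([499.1, 164.8]), array([202., 206.]), 84.9)
```

```bash
python3 - <<'E'
from h import *
plan(.435,-.24,.25,33)
W=np.load('topW.npy');p=sel(W,[.36,.03,.035],[.6,.3,.056]);print(np.percentile(p,[0,1,3,97,99,100],0).round(3))
import cv2
s=W[200:260,180:250];k=(s[...,2]>.035)&(s[...,2]<.056)
p=s[k&(s[...,0]<.575)];print(rect(p))
E
```

```text
shift [-4.865e-01 -6.508e-01 -3.000e-04] turn [ 2.00e-04 -1.00e-04  8.85e-01] deg [ 0.  -0.  39.8] clock 0.9
[[0.394 0.032 0.035]
 [0.395 0.045 0.036]
 [0.398 0.063 0.037]
 [0.599 0.266 0.055]
 [0.6   0.27  0.055]
 [0.6   0.272 0.056]]
(array([480.1, 166.6]), array([198.3, 157.6]), 83.9)
```

>>> jog_arm(
  commands=[
    [[-0.4865,-0.651,0,0,0,0.885],[-0.4865,-0.651,0,0,0,0.885],[-0.4865,-0.651,0,0,0,0.885],[-0.4865,-0.651,0,0,0,0.885],[-0.4865,-0.651,0,0,0,0.885],[-0.4865,-0.651,0,0,0,0.885],[-0.4865,-0.651,0,0,0,0.885],[-0.4865,-0.651,0,0,0,0.885]],
  ],
  claw=0,
  force=30,
)

```text
clock: 1.9
tcp_pos: [0.33, 0.0525, 0.4052]
tcp_rot: [1.498, 2.759, 0.002]
ft_force: [0.2, 0.5, -0.3]
opening: 1.005
gripper_force: 0.0
```

```bash
python3 - <<'E'
from h import *
plan(.435,-.24,.25,33)
E
```

```text
shift [-3.025e-01 -7.130e-02  3.000e-04] turn [0.0028 0.0013 0.0003] deg [0.1 0.1 0. ] clock 1.9
```

>>> jog_arm(
  commands=[
    [[-0.3,-0.07,0,0,0,0],[-0.3,-0.07,0,0,0,0],[-0.3,-0.07,0,0,0,0],[-0.3,-0.07,0,0,0,0],[-0.3,-0.07,0,0,0,0],[-0.3,-0.07,0,0,0,0],[-0.3,-0.07,0,0,0,0]],
  ],
)

```text
clock: 2.78
tcp_pos: [0.4347, -0.2352, 0.4045]
tcp_rot: [-1.499, -2.76, -0.001]
ft_force: [0.8, -0.1, -0.2]
opening: 1.001
gripper_force: 0.0
```

```bash
python3 - <<'E'
from h import *
s=robot.snapshot('wrist');save(s,'w1.png');W=cloud(s);np.save('w1.npy',W)
for n,lo,hi in (('a',[.39,-.28,.1],[.47,-.19,.12]),('b',[.46,-.36,.094],[.53,-.27,.115])):
    p=sel(W,lo,hi);print(n,len(p),np.round(p.mean(0),3) if len(p) else 0,cv2.minEnclosingCircle((p[:,:2]*1000).astype(np.float32)) if len(p) else 0)
p=sel(W,[.43,-.15,.15],[.52,-.05,.17]);print(len(p),rect(p) if len(p) else 0)
plan(.444,-.236,.18,33)
plan(.444,-.236,.078,33)
E
```

```text
a 2576 [ 0.444 -0.233  0.109] ((444.58135986328125, -234.1390380859375), 22.471843719482422)
b 2094 [ 0.485 -0.298  0.104] ((486.90655517578125, -299.9414978027344), 22.43101692199707)
1823 (array([ 483. , -100.2]), array([50.5, 12.5]), 28.1)
shift [-0.0064  0.007   0.0698] turn [ 0.0005 -0.0005  0.0009] deg [ 0. -0.  0.] clock 2.83
shift [-0.0064  0.007   0.1718] turn [ 0.0005 -0.0005  0.0009] deg [ 0. -0.  0.] clock 2.83
```

View pics/w1.png

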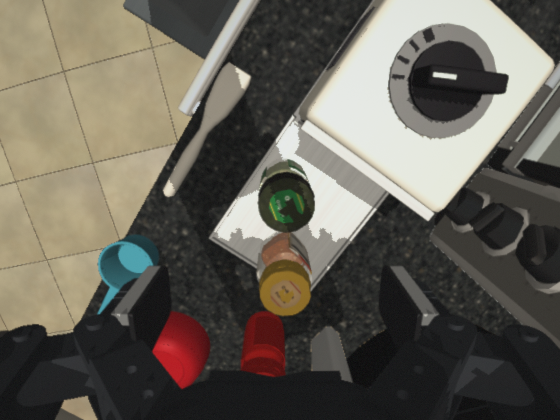

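>>> jog_arm(
  commands=[
    [[-0.005,0.008,0.03,0,0,0],[-0.005,0.008,0.07,0,0,0],[-0.005,0.008,0.11,0,0,0],[-0.005,0.008,0.14,0,0,0],[-0.005,0.008,0.16,0,0,0],[-0.005,0.008,0.175,0,0,0],[-0.005,0.008,0.175,0,0,0]],
  ],
  claw=0.15,
)

```text
clock: 3.7
tcp_pos: [0.4439, -0.2341, 0.2291]
tcp_rot: [-1.497, -2.76, -0.0]
ft_force: [0.1, -0.1, 0.2]
opening: 0.847
gripper_force: 0.0
```

>>> jog_arm(
  commands=[
    [[0,0,0,0,0,0],[0,0,0,0,0,0],[0,0,0,0,0,0],[0,0,0,0,0,0],[0,0,0,0,0,0],[0,0,0,0,0,0]],
  ],
  claw=1,
  force=35,
)

```text
clock: 4.45
tcp_pos: [0.4448, -0.2354, 0.2313]
tcp_rot: [1.498, 2.758, 0.001]
ft_force: [1.6, 1.6, 4.5]
opening: 0.521
gripper_force: 36.1
```

```bash
python3 - <<'E'
from h import *
plan(.444,-.2345,.245,33)
plan(.44,-.05,.26,-6)
a=np.radians(84)
for k in (.042,-.042):
  plan(.48+k*np.cos(a),.167+k*np.sin(a),.26,-6)
s=robot.state();print(s['opening'],s['gripper_force'],s['ft_force'])
E
```

```text
shift [ 8.000e-04  1.000e-04 -1.687e-01] turn [ 0.0022  0.0032 -0.0001] deg [ 0.1  0.1 -0. ] clock 4.45
shift [ 0.1576  0.0972 -0.184 ] turn [0.0032 0.0023 0.8666] deg [ 0.1  0.1 39. ] clock 4.45
shift [ 0.3505  0.2754 -0.1841] turn [0.0032 0.0023 0.8666] deg [ 0.1  0.1 39. ] clock 4.45
shift [ 0.2852  0.2225 -0.1841] turn [0.0032 0.0023 0.8666] deg [ 0.1  0.1 39. ] clock 4.45
0.5208580187032005 36.06266488786787 [1.61027159 1.56566999 4.50251815]
```

>>> jog_arm(
  commands=[
    [[0,0,-0.03,0,0,0],[0,0,-0.07,0,0,0],[0,0,-0.12,0,0,0],[0,0,-0.16,0,0,0],[0.01,0.01,-0.18,0,0,0.05],[0.05,0.035,-0.184,0,0,0.15],[0.09,0.06,-0.184,0,0,0.3],[0.13,0.09,-0.184,0,0,0.45]],
  ],
)

```text
clock: 5.45
tcp_pos: [0.4485, -0.0761, 0.413]
tcp_rot: [-1.967, -2.448, 0.001]
ft_force: [-0.2, 0.5, -2.2]
opening: 0.517
gripper_force: 36.1
```

```bash
python3 - <<'E'
from h import *
a=np.radians(84)
plan(.48+.042*np.cos(a),.167+.042*np.sin(a),.26,-6)
s=robot.state();print(s['opening'],s['gripper_force'],s['tcp_pos'])
E
```

```text
shift [ 0.2704  0.0964 -0.002 ] turn [-1.400e-03 -2.000e-04  4.098e-01] deg [-0.1 -0.  18.4] clock 5.45
0.5167573401602796 36.10713599715382 [ 0.44846844 -0.07607695  0.41301533]
```

>>> jog_arm(
  commands=[
    [[0.047,0.016,0,0,0,0.1],[0.094,0.033,0,0,0,0.2],[0.14,0.05,0,0,0,0.3],[0.187,0.066,0,0,0,0.41],[0.23,0.08,0,0,0,0.41],[0.26,0.093,0,0,0,0.41],[0.27,0.096,0,0,0,0.41],[0.27,0.096,0,0,0,0.41]],
  ],
)

```text
clock: 6.45
tcp_pos: [0.4829, 0.2074, 0.413]
tcp_rot: [-2.328, -2.109, 0.003]
ft_force: [-0.4, -0.4, -0.8]
opening: 0.519
gripper_force: 36.1
```

```bash
python3 - <<'E'
from h import *
a=np.radians(84)
plan(.48+.042*np.cos(a),.167+.042*np.sin(a),.0775,-6)
s=robot.snapshot('wrist');save(s,'w2.png');W=cloud(s)
p=sel(W,[.36,.03,.04],[.575,.3,.056]);print(rect(p),len(p))
s=robot.state();print(s['opening'],s['gripper_force'],s['tcp_pos'])
E
```

```text
shift [0.0017 0.0016 0.1805] turn [-0.0018  0.0017  0.0074] deg [-0.1  0.1  0.3] clock 6.45
(array([482.6, 192.2]), array([147.4, 157.1]), 84.0) 3767
0.5174804629954262 36.09549779444933 [0.48293054 0.20681653 0.41324815]
```

View pics/w2.png

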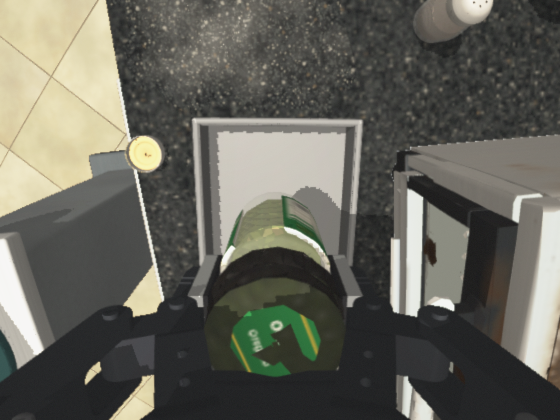

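>>> jog_arm(
  commands=[
    [[0.005,0.001,0.04,0,0,0],[0.005,0.001,0.085,0,0,0],[0.005,0.001,0.125,0,0,0],[0.005,0.001,0.155,0,0,0],[0.005,0.001,0.17,0,0,0],[0.005,0.001,0.178,0,0,0],[0.005,0.001,0.181,0,0,0],[0.005,0.001,0.181,0,0,0]],
  ],
)

```text
clock: 7.5
tcp_pos: [0.4849, 0.2124, 0.2338]
tcp_rot: [2.329, 2.108, 0.003]
ft_force: [-0.1, -0.2, -1.4]
opening: 0.515
gripper_force: 36.1
```

>>> jog_arm(
  commands=[
    [[0,0,0.001,0,0,0],[0,0,0.001,0,0,0]],
  ],
)

```text
clock: 7.75
tcp_pos: [0.4846, 0.2124, 0.2323]
tcp_rot: [2.329, 2.108, 0.002]
ft_force: [-0.3, 0.1, -0.2]
opening: 0.518
gripper_force: 36.1
```

>>> jog_arm(
  commands=[
    [[0,0,0.0005,0,0,0],[0,0,0.001,0,0,0],[0,0,0.001,0,0,0]],
  ],
)

```text
clock: 8.12
tcp_pos: [0.4845, 0.2124, 0.2313]
tcp_rot: [2.329, 2.108, 0.001]
ft_force: [-1.2, 0.5, 1.3]
opening: 0.512
gripper_force: 36.3
```

>>> jog_arm(
  commands=[
    [[0,0,0,0,0,0],[0,0,0,0,0,0],[0,0,0,0,0,0],[0,0,0,0,0,0]],
  ],
  claw=0.15,
)

```text
clock: 8.62
tcp_pos: [0.4845, 0.2123, 0.2306]
tcp_rot: [-2.329, -2.108, 0.0]
ft_force: [-0.4, -0.4, -0.4]
opening: 0.849
gripper_force: 0.0
```

>>> jog_arm(
  commands=[
    [[0,0,-0.02,0,0,0],[0,0,-0.06,0,0,0],[0,0,-0.11,0,0,0],[0,0,-0.15,0,0,0],[0,0,-0.18,0,0,0],[0,0,-0.18,0,0,0]],
  ],
)

```text
clock: 9.38
tcp_pos: [0.4847, 0.2124, 0.4141]
tcp_rot: [2.327, 2.106, 0.01]
ft_force: [-0.2, 0.3, 0.3]
opening: 0.849
gripper_force: 0.0
```

```bash
python3 - <<'E'
from h import *
for c in ('top','wrist'):
    s=robot.snapshot(c);W=cloud(s);save(s,c+'3.png')
    p=sel(W,[.41,.1,.1],[.56,.26,.12]);print(c,len(p),p.mean(0).round(3),cv2.minEnclosingCircle((p[:,:2]*1000).astype(np.float32)))
    p=sel(W,[.36,.03,.04],[.575,.3,.056]);print(rect(p),len(p))
plan(.4865,-.300,.25,33)
E
```

```text
top 113 [0.485 0.209 0.108] ((485.26397705078125, 211.6895751953125), 22.58785057067871)
(array([480. , 166.4]), array([197.7, 157.4]), 83.6) 317
wrist 2489 [0.485 0.215 0.109] ((485.38507080078125, 214.05409240722656), 22.483829498291016)
(array([480.2, 167.6]), array([196.7, 156.9]), 83.9) 6038
shift [-0.5095  0.053   0.005 ] turn [-1.1e-03 -1.0e-04 -8.6e-01] deg [ -0.   -0.  -38.7] clock 9.47
```

>>> jog_arm(
  commands=[
    [[-0.5095,0.053,0,0,0,-0.86],[-0.5095,0.053,0,0,0,-0.86],[-0.5095,0.053,0,0,0,-0.86],[-0.5095,0.053,0,0,0,-0.86],[-0.5095,0.053,0,0,0,-0.86],[-0.5095,0.053,0,0,0,-0.86],[-0.5095,0.053,0,0,0,-0.86],[-0.5095,0.053,0,0,0,-0.86]],
  ],
)

```text
clock: 10.48
tcp_pos: [0.486, -0.2618, 0.408]
tcp_rot: [-1.497, -2.757, -0.001]
ft_force: [0.8, -0.2, 0.3]
opening: 0.853
gripper_force: 0.0
```

```bash
python3 - <<'E'
from h import *
plan(.4865,-.300,.25,33)
E
```

```text
shift [-0.0323 -0.0204  0.0029] turn [-0.0016 -0.0051 -0.0002] deg [-0.1 -0.2 -0. ] clock 10.47
```

>>> jog_arm(
  commands=[
    [[-0.02,-0.012,0.003,0,0,0],[-0.026,-0.016,0.003,0,0,0],[-0.026,-0.016,0.003,0,0,0],[-0.026,-0.016,0.003,0,0,0]],
  ],
)

```text
clock: 10.98
tcp_pos: [0.4876, -0.2887, 0.4079]
tcp_rot: [1.496, 2.763, 0.001]
ft_force: [0.5, -0.0, 0.4]
opening: 0.849
gripper_force: 0.0
```

```bash
python3 - <<'E'
from h import *
s=robot.snapshot('wrist');save(s,'w4.png');W=cloud(s)
p=sel(W,[.44,-.36,.094],[.53,-.25,.115]);print(len(p),p.mean(0).round(3),cv2.minEnclosingCircle((p[:,:2]*1000).astype(np.float32)))
plan(.4865,-.300,.072,33)
E
```

```text
2391 [ 0.486 -0.299  0.104] ((486.93902587890625, -299.7388000488281), 22.36403465270996)
shift [-0.0088 -0.0072  0.1811] turn [0.0008 0.0002 0.0029] deg [0.  0.  0.1] clock 11.03
```

>>> jog_arm(
  commands=[
    [[-0.008,-0.007,0.03,0,0,0],[-0.008,-0.007,0.07,0,0,0],[-0.008,-0.007,0.11,0,0,0],[-0.008,-0.007,0.14,0,0,0],[-0.008,-0.007,0.165,0,0,0],[-0.008,-0.007,0.178,0,0,0],[-0.008,-0.007,0.178,0,0,0]],
  ],
)

```text
clock: 11.9
tcp_pos: [0.4858, -0.3001, 0.2292]
tcp_rot: [-1.497, -2.76, -0.001]
ft_force: [-0.6, -0.5, -0.1]
opening: 0.851
gripper_force: 0.0
```

>>> jog_arm(
  commands=[
    [[0,0,0,0,0,0],[0,0,0,0,0,0],[0,0,0,0,0,0],[0,0,0,0,0,0],[0,0,0,0,0,0],[0,0,0,0,0,0]],
  ],
  claw=1,
  force=35,
)

```text
clock: 12.65
tcp_pos: [0.4864, -0.3012, 0.2318]
tcp_rot: [1.497, 2.757, -0.0]
ft_force: [-0.0, 0.1, 6.0]
opening: 0.576
gripper_force: 36.5
```

```bash
python3 - <<'E'
from h import *
plan(.45,-.05,.26,-6)
plan(.476,.127,.26,-6)
E
```

```text
shift [ 0.2299  0.1066 -0.1838] turn [0.0036 0.0035 0.8666] deg [ 0.2  0.2 39. ] clock 12.65
shift [ 0.3642  0.2248 -0.1841] turn [0.0036 0.0035 0.8666] deg [ 0.2  0.2 39. ] clock 12.65
```

>>> jog_arm(
  commands=[
    [[0,0,-0.02,0,0,0],[0,0,-0.06,0,0,0],[0,0,-0.11,0,0,0],[0,0,-0.155,0,0,0],[0.01,0.007,-0.18,0,0,0.05],[0.05,0.03,-0.186,0,0,0.15],[0.09,0.055,-0.186,0,0,0.3],[0.13,0.08,-0.186,0,0,0.45]],
  ],
)

```text
clock: 13.65
tcp_pos: [0.4817, -0.1471, 0.4154]
tcp_rot: [-1.967, -2.449, -0.0]
ft_force: [0.9, 0.0, -0.9]
opening: 0.579
gripper_force: 36.6
```

```bash
python3 - <<'E'
from h import *
plan(.476,.125,.26,-6)
s=robot.snapshot('side');save(s,'s5.png')
cv2.imwrite('pics/s5c.png',cv2.resize(s['color'][120:320,180:420,::-1],None,fx=2.5,fy=2.5))
s=robot.state();print(s['opening'],s['gripper_force'],s['tcp_pos'])
E
```

```text
shift [0.2669 0.0532 0.0005] turn [-3.000e-04 -3.000e-04  4.107e-01] deg [-0.  -0.  18.5] clock 13.65
0.5804467470867003 36.59384708851576 [ 0.48146113 -0.14243368  0.41573914]
```

View pics/s5c.png

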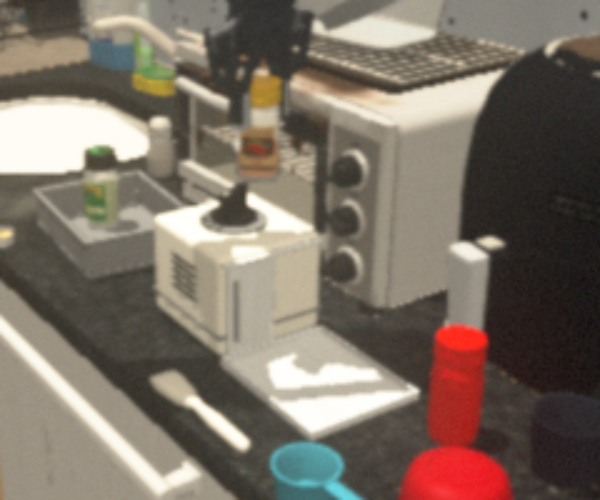

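>>> jog_arm(
  commands=[
    [[0.047,0.01,0,0,0,0.1],[0.094,0.019,0,0,0,0.2],[0.14,0.028,0,0,0,0.3],[0.187,0.037,0,0,0,0.41],[0.23,0.046,0,0,0,0.41],[0.255,0.051,0,0,0,0.41],[0.262,0.053,0,0,0,0.41],[0.262,0.053,0,0,0,0.41]],
  ],
)

```text
clock: 14.7
tcp_pos: [0.4761, 0.1187, 0.4154]
tcp_rot: [2.329, 2.109, -0.001]
ft_force: [-0.6, 0.1, -1.4]
opening: 0.583
gripper_force: 36.6
```

```bash
python3 - <<'E'
from h import *
plan(.476,.125,.0768,-6)
E
```

```text
shift [ 0.0064 -0.0006  0.1836] turn [-0.0005  0.001   0.0071] deg [-0.   0.   0.3] clock 14.7
```

>>> jog_arm(
  commands=[
    [[0.006,0,0.04,0,0,0],[0.006,0,0.085,0,0,0],[0.006,0,0.125,0,0,0],[0.006,0,0.155,0,0,0],[0.006,0,0.17,0,0,0],[0.006,0,0.178,0,0,0],[0.006,0,0.182,0,0,0],[0.006,0,0.183,0,0,0]],
  ],
)

```text
clock: 15.7
tcp_pos: [0.477, 0.1249, 0.2336]
tcp_rot: [2.329, 2.107, 0.002]
ft_force: [-0.3, 0.5, -1.0]
opening: 0.578
gripper_force: 36.6
```

>>> jog_arm(
  commands=[
    [[0,0,0.001,0,0,0],[0,0,0.001,0,0,0],[0,0,0.001,0,0,0]],
  ],
)

```text
clock: 16.08
tcp_pos: [0.4766, 0.125, 0.232]
tcp_rot: [2.329, 2.108, 0.001]
ft_force: [-0.4, -0.2, -0.8]
opening: 0.576
gripper_force: 36.6
```

>>> jog_arm(
  commands=[
    [[0,0,0.0005,0,0,0],[0,0,0.001,0,0,0],[0,0,0.001,0,0,0]],
  ],
)

```text
clock: 16.45
tcp_pos: [0.4768, 0.1251, 0.2317]
tcp_rot: [2.329, 2.108, 0.002]
ft_force: [-1.4, 0.4, 5.2]
opening: 0.578
gripper_force: 37.0
```

>>> jog_arm(
  commands=[
    [[0,0,0,0,0,0],[0,0,0,0,0,0],[0,0,0,0,0,0],[0,0,0,0,0,0]],
  ],
  claw=0.15,
)

```text
clock: 16.95
tcp_pos: [0.4765, 0.1249, 0.2305]
tcp_rot: [-2.329, -2.108, 0.0]
ft_force: [0.1, 0.4, 0.4]
opening: 0.852
gripper_force: 0.0
```

>>> jog_arm(
  commands=[
    [[0,0,-0.02,0,0,0],[0,0,-0.06,0,0,0],[0,0,-0.11,0,0,0],[0,0,-0.15,0,0,0],[0,0,-0.18,0,0,0],[0,0,-0.18,0,0,0]],
  ],
)

```text
clock: 17.7
tcp_pos: [0.4769, 0.125, 0.4138]
tcp_rot: [2.326, 2.106, 0.009]
ft_force: [0.3, -0.6, 0.3]
opening: 0.856
gripper_force: 0.0
```

```bash
python3 - <<'E'
from h import *
for c in ('top','wrist'):
    s=robot.snapshot(c);W=cloud(s);save(s,c+'6.png')
    for lo,hi in (([.41,.165,.095],[.56,.26,.12]),([.41,.07,.095],[.56,.165,.12])):
        p=sel(W,lo,hi)
        if len(p): print(c,len(p),p.mean(0).round(3),cv2.minEnclosingCircle((p[:,:2]*1000).astype(np.float32)))
    p=sel(W,[.36,.03,.04],[.575,.3,.056]);print(rect(p),len(p))
plan(.482,-.1005,.245,118)
E
```

```text
top 129 [0.482 0.213 0.107] ((485.0875549316406, 213.28709411621094), 23.2451114654541)
top 59 [0.478 0.113 0.103] ((477.25433349609375, 120.62322235107422), 20.093448638916016)
(array([479.8, 166.5]), array([197.9, 156.5]), 84.1) 313
wrist 3053 [0.485 0.213 0.109] ((485.4931640625, 213.39486694335938), 23.13155746459961)
wrist 2358 [0.478 0.127 0.105] ((478.1614074707031, 126.34114074707031), 22.210901260375977)
(array([480.7, 167.8]), array([196.6, 157.3]), 84.3) 7364
shift [-0.2237  0.0279  0.0099] turn [-9.0000e-04  7.0000e-04  1.2511e+00] deg [-0.   0.  56.3] clock 17.8
```

View pics/wrist6.png

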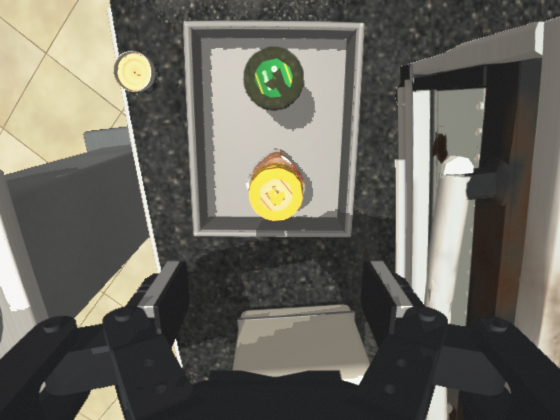

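>>> jog_arm(
  commands=[
    [[-0.224,0.028,0.01,0,0,1.25],[-0.224,0.028,0.01,0,0,1.25],[-0.224,0.028,0.01,0,0,1.25],[-0.224,0.028,0.01,0,0,1.25],[-0.224,0.028,0.01,0,0,1.25],[-0.224,0.028,0.01,0,0,1.25],[-0.224,0.028,0.01,0,0,1.25],[-0.224,0.028,0.01,0,0,1.25]],
  ],
)

```text
out of range; nothing moved
```

```bash
python3 - <<'E'
from h import *
s=robot.snapshot('wrist');save(s,'w7.png');W=cloud(s)
p=sel(W,[.42,-.16,.15],[.54,-.04,.17]);print(len(p),rect(p) if len(p) else 0)
p=sel(W,[.42,-.16,.125],[.54,-.04,.14]);print('disc z',np.percentile(p[:,2],[50,95]))
plan(.482,-.1005,.154,118.2)
print(robot.state()['joint_pos'])
E
```

```text
0 0Traceback (most recent call last):
  File "<stdin>", line 4, in <module>
    return _quantile_unchecked(
        a, q, axis, out, overwrite_input, method, keepdims, weights)
    return _ureduce(a,
                    func=_quantile_ureduce_func,
    ...<5 lines>...
                    overwrite_input=overwrite_input,
                    method=method)
    r = func(a, **kwargs)
    result = _quantile(arr,
                       quantiles=q,
    ...<2 lines>...
                       out=out,
                       weights=wgt)
    slices_having_nans = np.isnan(arr[-1, ...])
                                  ~~~^^^^^^^^^
IndexError: index -1 is out of bounds for axis 0 with size 0
```

Turn is limited to 1 (45°) per call; I'll split it.

>>> jog_arm(
  commands=[
    [[-0.05,0.006,0,0,0,0.2],[-0.1,0.012,0.003,0,0,0.4],[-0.15,0.019,0.006,0,0,0.6],[-0.19,0.024,0.008,0,0,0.8],[-0.215,0.027,0.01,0,0,1],[-0.224,0.028,0.01,0,0,1],[-0.224,0.028,0.01,0,0,1]],
  ],
  claw=0.3,
)

```text
clock: 18.73
tcp_pos: [0.4821, -0.1007, 0.3995]
tcp_rot: [-2.956, -1.058, 0.002]
ft_force: [0.5, 0.9, 0.1]
opening: 0.702
gripper_force: 0.0
```

```bash
python3 - <<'E'
from h import *
s=robot.snapshot('wrist');save(s,'w7.png');W=cloud(s)
p=sel(W,[.42,-.16,.15],[.54,-.04,.17]);print(len(p),rect(p) if len(p) else 0)
p=sel(W,[.42,-.16,.125],[.54,-.04,.14]);print('disc z',np.percentile(p[:,2],[50,95]) if len(p) else 0)
plan(.482,-.1005,.154,118.2)
print(robot.state()['joint_pos'])
E
```

```text
1520 (array([483.4, -99.9]), array([50.4, 12.1]), 28.1)
disc z [0.13115535 0.13251544]
shift [-0.0003  0.0003  0.091 ] turn [-0.0022  0.0005  0.2494] deg [-0.1  0.  11.2] clock 18.77
[-3.20320582e-01 -4.00192444e-02  1.50999914e+00  7.62710956e-04
  1.67323026e+00  5.62529574e-01]
```

>>> jog_arm(
  commands=[
    [[0,0,0,0,0,0.15],[0,0,0.02,0,0,0.249],[0,0,0.045,0,0,0.249],[0,0,0.065,0,0,0.249],[0,0,0.08,0,0,0.249],[0,0,0.091,0,0,0.249],[0,0,0.091,0,0,0.249]],
  ],
)

```text
clock: 19.65
tcp_pos: [0.4821, -0.1004, 0.309]
tcp_rot: [-3.046, -0.763, 0.002]
ft_force: [-0.5, -0.0, 1.4]
opening: 0.704
gripper_force: 0.0
```

>>> jog_arm(
  commands=[
    [[0,0,0,0,0,0],[0,0,0,0,0,0],[0,0,0,0,0,0],[0,0,0,0,0,0],[0,0,0,0,0,0],[0,0,0,0,0,0],[0,0,0,0,0,0]],
  ],
  claw=1,
  force=50,
)

```text
clock: 20.52
tcp_pos: [0.4821, -0.1004, 0.3106]
tcp_rot: [-3.047, -0.763, -0.001]
ft_force: [-2.3, 3.7, 6.1]
opening: 0.128
gripper_force: 50.4
```

```bash
python3 - <<'E'
from h import *
plan(.4825,-.1003,.154,58.2+45)
s=robot.state();print(s['moment'],s['ft_force'],s['opening'])
E
```

```text
shift [0.0004 0.0001 0.0016] turn [-0.0007 -0.0012  0.3314] deg [-0.  -0.1 14.9] clock 20.52
[0.49483894 0.39583619 0.02785551] [-2.34539337  3.74107875  6.09778101] 0.1276445643189704
```

>>> jog_arm(
  commands=[
    [[0,0,0,0,0,0.12],[0,0,0,0,0,0.25],[0,0,0,0,0,0.38],[0,0,0,0,0,0.51],[0,0,0,0,0,0.64],[0,0,0,0,0,0.77],[0,0,0,0,0,0.9],[0,0,0,0,0,1]],
  ],
)

```text
clock: 21.52
tcp_pos: [0.4821, -0.0998, 0.3107]
tcp_rot: [-3.104, 0.464, 0.0]
ft_force: [-3.0, 4.9, 6.8]
opening: 0.129
gripper_force: 50.5
```

>>> jog_arm(
  commands=[
    [[0,0,0,0,0,0.12],[0,0,0,0,0,0.24],[0,0,0,0,0,0.34],[0,0,0,0,0,0.34],[0,0,0,0,0,0.34]],
  ],
)

```text
clock: 22.15
tcp_pos: [0.4821, -0.0996, 0.3107]
tcp_rot: [-3.016, 0.869, 0.0]
ft_force: [-2.0, 6.3, 5.7]
opening: 0.126
gripper_force: 50.5
```

```bash
python3 - <<'E'
from h import *
plan(.4825,-.1003,.154,58.2)
s=robot.state();print(s['moment'],s['ft_force'],s['opening'],s['joint_pos'])
s=robot.snapshot('wrist');a=s['color'][:,:,::-1]
b=robot.snapshot('side')['color'][120:320,160:427,::-1]
cv2.imwrite('pics/w8.png',np.hstack([cv2.resize(a,(400,300)),cv2.resize(b,(400,300))]))
E
```

```text
shift [0.0007 0.0004 0.0017] turn [-0.0039  0.0015 -0.0075] deg [-0.2  0.1 -0.3] clock 22.15
[0.97109782 0.45107595 0.07475705] [-1.97879823  6.26055347  5.69505826] 0.12591383680781057 [-0.31998379 -0.00291485  1.65209088  0.00327782  1.49286056  1.81148068]
```

View pics/w8.png

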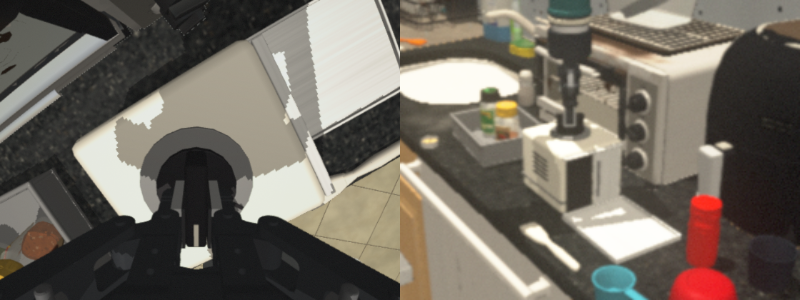

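>>> jog_arm(
  commands=[
    [[0,0,0,0,0,0],[0,0,0,0,0,0],[0,0,0,0,0,0],[0,0,0,0,0,0],[0,0,0,0,0,0],[0,0,0,0,0,0],[0,0,0,0,0,0],[0,0,0,0,0,0]],
  ],
)

```text
clock: 23.25
tcp_pos: [0.4821, -0.0996, 0.3106]
tcp_rot: [-3.016, 0.869, 0.001]
ft_force: [-1.9, 6.1, 6.5]
opening: 0.127
gripper_force: 50.5
```

>>> jog_arm(
  commands=[
    [[0,0,0,0,0,0],[0,0,0,0,0,0],[0,0,0,0,0,0],[0,0,0,0,0,0]],
  ],
)

```text
clock: 23.75
tcp_pos: [0.4822, -0.0996, 0.3106]
tcp_rot: [-3.016, 0.869, 0.001]
ft_force: [-2.7, 6.1, 6.1]
opening: 0.13
gripper_force: 50.5
```

```bash
python3 -c "
from h import *
print(robot.job_done())"
```

```text
the job is handed in; nothing more can be done
None
```

Both jars stand upright in the tote and the gripper is still holding the dial, turned about 60° clockwise to the third click (gripper angle; the dial itself was not read); the job was handed in at about 24 s and returned no verdict.

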